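# Clip a parts carrier onto the drying hoop

### The job

Pick up the parts carrier that has a snap hook, by its white handle, and push its hook onto the front bar of the steel hoop until the bar is past the sprung gate and the gate flicks shut. Then let the carrier down gently so that it hangs level from the bar with the gate shut, clear of the table, and let go. Push gently, feeling for the bar and never forcing the hook, keep the carrier upright all the time, and leave the other things on the table where they are.

Things in the scene. Friction and masses are not known exactly. Their poses are not given: they have to be found in the camera images.
- carrier: Loose parts carrier, 0.32 to 0.46 kg, 166 mm high: grey basket 72 x 72 x 34 mm, above it a flat steel hook 14 mm thick (in y), on top a white handle 26 x 26 mm from z = 116 to 166 mm on the axis x = y = 0, gripped across either pair of faces. Origin: centre of its underside, z up. The hook opens to its +x; its y lies along the bar when hooked.
- throat (a point): The hook's open front, at carrier x = 26, z = 78 mm (foremost points of the hook, mid-height of the opening). The opening is clear from z = 69 to 87 mm, closed by the gate. The spine at the back of the hook has its inner face at carrier x = -19.5 mm. A bar entering at mid-height frees the gate only about 2 mm before it strikes the spine: push until the spine is felt.
- seat (a point): Where the bar's centre rests in the hook when the carrier hangs level: carrier x = 0, z = 99.5 mm, under the ridge (z = 106 mm) of the hook's roof, an upside-down V. When the spine touches the bar, the bar's centre is at carrier x = -14.5 mm, so the carrier must come back 14.5 mm and down 21.5 mm from mid-height entry to seat.
- gate (a joint): Sprung aluminium gate of the hook, 11 mm wide, hinged at the lower jaw (carrier x = 16, z = 66 mm) and reaching up behind the nose's lip. 0 = shut; grows (rad) as the bar pushes it inwards and down, to about 1.4 before it flicks back to 0. Its spring always shuts it; pushing the bar through takes about 3 to 6 N.
- hoop: Fixed stand, base plate 120 x 150 x 10 mm. Origin: centre of the underside, z up. Two uprights 140 mm high at x = 30 to 48, y = +-55 mm, joined by a plate, clamp a U of 10 mm steel rod that lies level, its centre at z = 130 mm, pointing to the stand's -x. Its front bar runs along y. Push the hook on along the stand's +x, carrier's x along the stand's x.
- front (a point): Nominal middle of the hoop's front bar: stand x = -50, y = 0, z = 130 mm. The real bar is clamped by hand anywhere from 20 mm nearer to 20 mm farther along the stand's x (centre at x = -70 to -30 mm), NOT measured: find it by feel or by eye. Height and direction are exact; it does not give.
- basket: Bystander: a loose basket of the same size, with a plain steel post and a white ball knob (100 mm high) and no hook. Origin: centre of its underside.
- bottle: Bystander: white bottle, 64 mm diameter, 170 mm high. Origin: centre of its underside.
- spool: Bystander: light-coloured spool lying flat, 120 mm diameter, 50 mm high. Origin: centre of its underside.
- scraper: Bystander: spatula 190 mm long, lying flat along its x. Origin: centre of its underside.

How it is judged:
By the outcome, as a careful person would: the job done as asked, in the order asked, and still so for the second after the job is handed in, with the robot touching nothing.
It also fails if it takes over 54 s, if anything falls off the work surface, if the arm or the gripper's body presses on something with over 40 N, if the wrist force passes 120 N, or if a joint passes its speed limit or range.

### The arm

A 6-joint arm with a two-finger parallel gripper is mounted at the origin on the work surface. World frame = base frame: x ahead of the robot, y to its left, z up, the work surface at z = 0. Lengths are in mm, angles in degrees, forces in N, time in s.
With the tool pointing down it reaches from about 275 to 725 mm from the base axis. Payload 5.6 kg.
Tool frame: the origin (TCP) lies at the centre of the arm's flange, where the gripper is bolted on; the fingertips stand 173 mm ahead of it and the grasp point (between the pads) lies 155 mm ahead of it; z points along the fingers, y is the direction in which the jaws open and shut (so a half turn about z gives the same grasp; the last joint's range is limited). The gripper opens to 85 mm and grips with 20 to 120 N. Pads are 22 mm wide; open, the fingers measure 114 mm over their backs; the gripper's body (76 mm by 85 mm) begins 54 mm behind the grasp point. The pads swing forward as they close: fully open they stand 13 mm farther back than shut.
Start: joints at [81.051, 14.616, 6.199, 0, -81.583, -16.306], TCP at [234.638, 497.432, 404.683] pointing down, gripper open.
Joint ranges: [-168.99, 168.99], [-69.2, 112.95], [-62.41, 85.93], [-164.36, 98.24], [-168.68, -3.75], [-174.98, 174.98]. Speed limits (degrees/s): [147.25, 147.25, 180, 180, 180, 180].

### API

Orientations are given as a 3x3 rotation matrix whose columns are the frame's x, y, z axes.
In Python, from station import get_state, camera, calibration, close_job, find_in, outline_of gives the robot as it stands.
- The arm moves only by the tool drive_tool, never from a script. Its argument "moves" is a list of rows, each an object of numbers: "gripper": the opening, from 0 (shut) to 1 (fully open); "x", "y", "z": the shift along the tool's x, y, z in cm; "rx", "ry", "rz": the turn, a rotation vector about the tool's x, y, z in rad. A call has 1 to 20 rows; each row shifts and turns the pose as measured when the row begins, along the tool's axes as they then stand; what a row does not reach is not made up. A row lasts 1/10 s, in which the tool goes at most 50 mm and 8.59 degrees, less where a joint would pass 70% of its speed; a pose out of reach is approached as far as the arm can. A call with a gripper value outside its range is refused whole. The fingers move at their own pace and stop on an object; "squeeze" is the grip in N (left out, the last holds). Time passes only in rows, so rows that do not move let the fingers close. It gives the time, the measured TCP pose, the force and the opening at its end, in the units of the state.
- get_state(): the state, without advancing time (a new reading comes with each control period).
- camera(name): name is "side" or "top" or "wrist"; returns the picture (384x512x3 uint8, red, green, blue); there is no depth.
- calibration(name): a dict with "fx", "fy", "cx", "cy" (pixels), "world_to_cam" (4x4, takes a point from world to camera coordinates). Camera axes: x right, y down, z forward; pixel columns grow to the right and rows downward; lengths in mm; the calibration is good to about 2 mm. A picture is of the moment at which its call begins: read the wrist's pose just before it. calibration takes no time and is no camera call; for the wrist camera it gives the pose at the moment of the call.
- close_job(): hands the job in, once; it reports no verdict.
Trained networks look in the newest picture that a camera, given by its name, has taken for a name from the list of things; names that differ only in an ending like _2 or _b are one class to them, and where a whole thing is asked for, a point or a joint stands for the part that bears it (a point fixed in the world has none). Each returns a list of dicts, best first, with "conf" (0 to 1); they miss things now and then, are a little off and sometimes report something else, mostly with a low value. They report only what shows in the picture. A call takes as long as a camera call.
- find_in(camera, thing): "position" ([row, column] in pixels, amid what is visible of it).
- outline_of(camera, thing): "region" (384x512 bool, what is visible of it) and "position" ([row, column] in pixels, amid what is visible of it).
The state is a dict: "clock": time; "qpos": joint angles; "joint_velocities": joint speeds; "joint_efforts": joint torques, N m; "position": TCP position; "tcp_rot": TCP orientation; "contact_force": force on the tool from outside, world axes, zero at the start; "torque": the same for the moment, N m; "gripper_width": finger opening in mm.
Only numpy, scipy, OpenCV 4.12 (cv2) and the standard library are available. Lean on these libraries where they do the work, as an engineer would, in place of code of your own. Each camera call takes 0.05 s, during which the arm holds its last target. There are 200 camera calls.

## Working session

There is one attempt and no reset: what is moved stays moved. The work goes in short steps, Python scripts to look and compute and a tool call to move; the robot and the scene stay as the last step left them, time stands still between calls to the robot, and variables do not carry over. Pictures are saved under pics/ and viewed, about 8 in all and at most 12, crops included, and the job is handed in when it is done.

Besides the shell and the picture viewer there is one more tool, called by a JSON object that holds its "op" and its "data". drive_tool: Moves the arm, as the interface text tells. Its arguments: {"type":"object","properties":{"moves":{"type":"array"},"squeeze":{"type":"number"}},"required":["moves"]}

```bash
ls; mkdir -p pics; python3 - <<'E'
from station import *
import cv2,numpy as np
s=get_state();print(s['position'],s['tcp_rot'],s['clock'],s['gripper_width'])
for c in['side','top']:
    im=camera(c);cv2.imwrite(f'pics/{c}0.png',im[:,:,::-1])
    k=calibration(c);print(c,k)
    for t in['carrier','hoop','basket','bottle','spool','scraper','gate']:
        print(t,[(r['position'],round(r['conf'],2)) for r in find_in(c,t)[:2]])
a=np.hstack([cv2.imread('pics/side0.png'),cv2.imread('pics/top0.png')]);
E
```

```text
pics
[234.53465989 497.29102694 403.7769322 ] [[ 9.04370833e-01 -4.26746779e-01 -7.63042982e-04]
 [-4.26747453e-01 -9.04369020e-01 -1.81299645e-03]
 [ 8.36179631e-05  1.96524776e-03 -9.99998065e-01]] 0.0 85.1344871685657
side {'fx': 441.564181402672, 'fy': 441.564181402672, 'cx': 257.5557423412238, 'cy': 193.59521543989106, 'world_to_cam': array([[-9.03130900e-01, -4.29027789e-01,  1.70215624e-02,
         4.60293941e+02],
       [-3.47702935e-01,  7.07527830e-01, -6.15229257e-01,
         2.76566776e+02],
       [ 2.51907219e-01, -5.61551000e-01, -7.88164467e-01,
         1.00015698e+03],
       [ 0.00000000e+00,  0.00000000e+00,  0.00000000e+00,
         1.00000000e+00]])}
carrier [([156.1, 256.2], 0.96)]
hoop [([320.4, 202.7], 0.72)]
basket [([231.2, 289.8], 0.6)]
bottle [([201.9, 174.9], 0.97)]
spool [([158.5, 356.1], 0.65)]
scraper [([120.4, 273.7], 0.68)]
gate [([157.9, 256.7], 0.41)]
top {'fx': 457.7294696798998, 'fy': 457.7294696798998, 'cx': 254.97900482586363, 'cy': 187.60151922778294, 'world_to_cam': array([[ 2.92416177e-02, -9.99571987e-01, -8.78030044e-04,
        -9.51401558e+01],
       [-9.85670047e-01, -2.86889133e-02, -1.66227268e-01,
         5.26302938e+02],
       [ 1.66130931e-01,  5.72620214e-03, -9.86087077e-01,
         1.34826243e+03],
       [ 0.00000000e+00,  0.00000000e+00,  0.00000000e+00,
         1.00000000e+00]])}
carrier [([163.3, 294.9], 0.74)]
hoop [([190.8, 136.7], 0.92)]
basket [([221.9, 234.9], 0.76)]
bottle [([127.0, 216.0], 0.75)]
spool [([245.0, 335.9], 0.69)]
scraper [([154.4, 347.2], 0.71)]
gate []
```

View pics/side0.png

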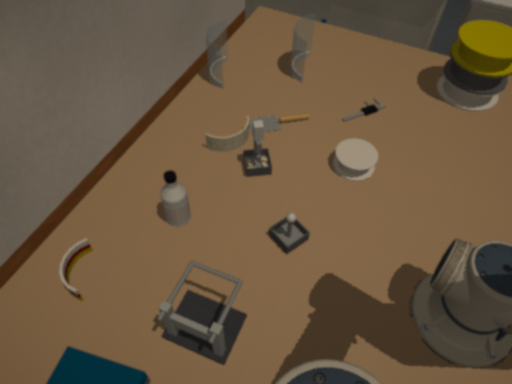

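View pics/top0.png

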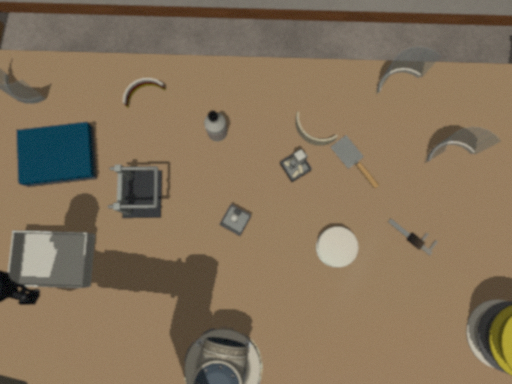

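The side view shows the carrier at about (150, 257) and the hoop at (320, 203). Its front bar runs from (264, 193) to (280, 240). In the top view the carrier is at (163, 295), and the bar is near column 159, on the carrier's side. Next I'll zoom in on both.

```bash
python3 - <<'E'
import cv2,numpy as np
s=cv2.imread('pics/side0.png');t=cv2.imread('pics/top0.png')
def z(im,r,c,h,w,f):return cv2.resize(im[r:r+h,c:c+w],None,fx=f,fy=f,interpolation=cv2.INTER_CUBIC)
a=np.vstack([np.hstack([z(t,140,270,50,66,6),z(t,155,100,50,66,6)]),np.hstack([z(s,110,225,75,99,4),z(s,255,155,75,99,4)])])
print(a.shape);cv2.imwrite('pics/z.png',a)
E
```

```text
(600, 792, 3)
```

View pics/z.png

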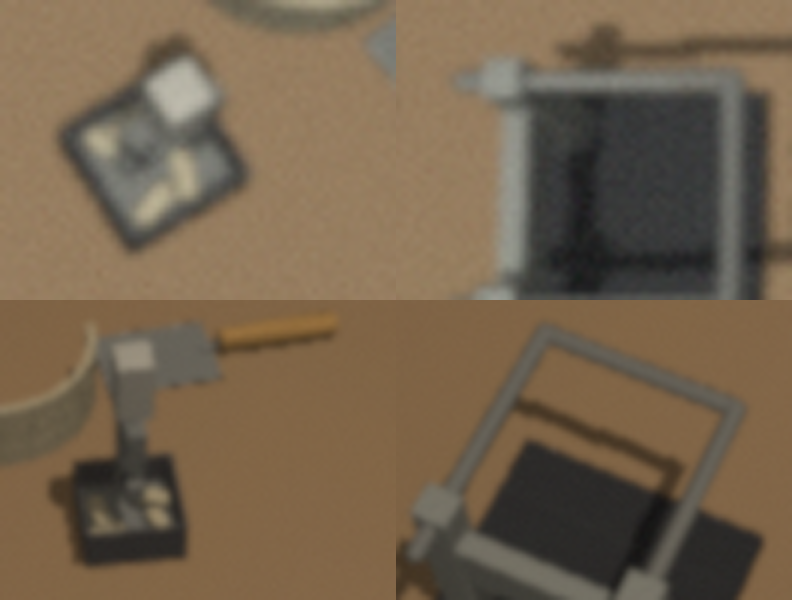

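```bash
cat > h.py <<'E'
import numpy as np
from station import *
def onz(k,rc,z):
    W=k['world_to_cam'];R=W[:3,:3];t=W[:3,3]
    d=R.T@[(rc[1]-k['cx'])/k['fx'],(rc[0]-k['cy'])/k['fy'],1];c=-R.T@t
    return c+d*(z-c[2])/d[2]
def proj(k,p):
    W=k['world_to_cam'];q=W[:3,:3]@p+W[:3,3];return np.array([q[1]/q[2]*k['fy']+k['cy'],q[0]/q[2]*k['fx']+k['cx']])
E
python3 - <<'E'
from h import *
np.set_printoptions(precision=1,suppress=True)
T=calibration('top');S=calibration('side')
print('handle',onz(T,(155,300.3),166),onz(S,(123.8,258.3),166))
for rc in[(161.7,280.3),(162.5-0,311.7),(180.5,291.7)]:print('rim',onz(T,rc,34))
for rc in[(168.3,156.2),(207,156.2)]:print('bar top',onz(T,rc,133))
for rc in[(263.7,192.75),(281,240.5)]:print('bar side',onz(S,rc,133))
E
```

```text
handle [ 604.7 -204.8  166. ] [ 606.7 -202.1  166. ]
rim [ 614.  -155.6   34. ]
rim [ 614.3 -252.7   34. ]
rim [ 555.9 -191.8   34. ]
bar top [561.7 204.3 133. ]
bar top [450.2 197.  133. ]
bar side [563.  207.9 133. ]
bar side [455.6 199.9 133. ]
```

```bash
cat >> h.py <<'E'
np.set_printoptions(precision=2,suppress=True)
def st():
    s=get_state();R=np.array(s['tcp_rot']);p=np.array(s['position'])
    print('t',round(s['clock'],2),'p',p,'xang',np.degrees(np.arctan2(R[1,0],R[0,0])).round(2),'z',R[:,2],'F',np.array(s['contact_force']),'M',np.array(s['torque']),'w',round(s['gripper_width'],1),'q6',s['qpos'][5])
    return s,p,R
def togo(target):
    s,p,R=st();d=R.T@(np.array(target)-p)/10;print('tool cm',d,'dist',np.linalg.norm(d));return d
E
python3 - <<'E'
from h import *
s,p,R=st()
W=calibration('wrist')['world_to_cam'];c=-W[:3,:3].T@W[:3,3]
print('cam in tool',R.T@(c-p),'axis in tool',R.T@W[2,:3],'xaxis',R.T@W[0,:3])
T=calibration('top')
a,b,e=[onz(T,rc,34)[:2] for rc in[(161.7,280.3),(180.5,291.7),(170,310.5)]]
print(a,b,e,'mid',(a+e)/2,b-a,e-b)
print('bot',onz(T,find_in('top','bottle')[0]['position'],80) if 0 else '')
togo([560,-190,430])
E
```

```text
t 0.8 p [234.65 497.42 404.7 ] xang -25.26 z [-0.  0. -1.] F [0.42 0.48 0.13] M [ 0.03  0.03 -0.04] w 85.5 q6 -16.306320286229834
cam in tool [71.65  0.15 29.99] axis in tool [-0.28 -0.    0.96] xaxis [0. 1. 0.]
[ 614.03 -155.6 ] [ 555.93 -191.79] [ 590.54 -249.21] mid [ 602.29 -202.41] [-58.1  -36.19] [ 34.6  -57.42]
bot 
t 0.8 p [234.65 497.42 404.7 ] xang -25.26 z [-0.  0. -1.] F [0.42 0.48 0.13] M [ 0.03  0.03 -0.04] w 85.5 q6 -16.306320286229834
tool cm [58.76 48.29 -2.53] dist 76.09468815019079
```

{"op": "drive_tool", "data": {"moves": [{"x":3.8,"y":2.4},{"x":3.8,"y":2.4},{"x":3.8,"y":2.4},{"x":3.8,"y":2.4},{"x":3.8,"y":2.4},{"x":3.8,"y":2.4},{"x":3.8,"y":2.4},{"x":3.8,"y":2.4},{"x":3.8,"y":2.4},{"x":3.8,"y":2.4},{"x":3.8,"y":2.4},{"x":3.8,"y":2.4},{"x":3.8,"y":2.4},{"x":3.8,"y":2.4},{"x":3.8,"y":2.4},{"x":3.8,"y":2.4}]}}

```text
schema error: expected keys gripper, x, y, z, rx, ry, rz
```

```bash
python3 - <<'E'
from h import *
import cv2
s,p,R=st();k=calibration('wrist')
im=camera('wrist');cv2.imwrite('pics/w1.png',im[:,:,::-1])
print(proj(k,np.array([604.5,-203,166])))
for n in['carrier','gate','basket']:print(n,[(r['position'],round(r['conf'],2)) for r in find_in('wrist',n)[:2]])
E
```

```text
t 0.8 p [234.65 497.42 404.7 ] xang -25.26 z [-0.  0. -1.] F [0.42 0.48 0.13] M [ 0.03  0.03 -0.04] w 85.5 q6 -16.306320286229834
[-3414.81  3136.17]
carrier []
gate []
basket []
```

View pics/w1.png

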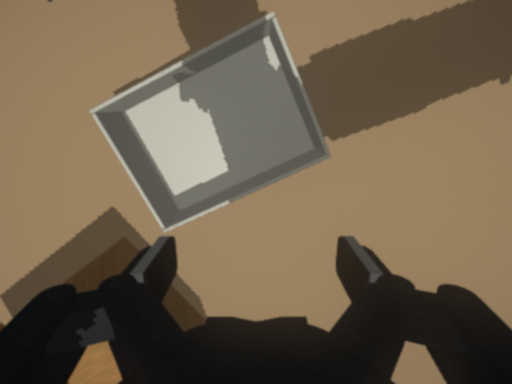

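The call was refused because each row needs every key. The arm hasn't moved, and the picture only shows the tray under the start pose.

{"op": "drive_tool", "data": {"moves": [{"gripper":1,"x":3.8,"y":2.4,"z":0,"rx":0,"ry":0,"rz":0},{"gripper":1,"x":3.8,"y":2.4,"z":0,"rx":0,"ry":0,"rz":0},{"gripper":1,"x":3.8,"y":2.4,"z":0,"rx":0,"ry":0,"rz":0},{"gripper":1,"x":3.8,"y":2.4,"z":0,"rx":0,"ry":0,"rz":0},{"gripper":1,"x":3.8,"y":2.4,"z":0,"rx":0,"ry":0,"rz":0},{"gripper":1,"x":3.8,"y":2.4,"z":0,"rx":0,"ry":0,"rz":0},{"gripper":1,"x":3.8,"y":2.4,"z":0,"rx":0,"ry":0,"rz":0},{"gripper":1,"x":3.8,"y":2.4,"z":0,"rx":0,"ry":0,"rz":0},{"gripper":1,"x":3.8,"y":2.4,"z":0,"rx":0,"ry":0,"rz":0},{"gripper":1,"x":3.8,"y":2.4,"z":0,"rx":0,"ry":0,"rz":0},{"gripper":1,"x":3.8,"y":2.4,"z":0,"rx":0,"ry":0,"rz":0},{"gripper":1,"x":3.8,"y":2.4,"z":0,"rx":0,"ry":0,"rz":0},{"gripper":1,"x":3.8,"y":2.4,"z":0,"rx":0,"ry":0,"rz":0},{"gripper":1,"x":3.8,"y":2.4,"z":0,"rx":0,"ry":0,"rz":0},{"gripper":1,"x":3.8,"y":2.4,"z":0,"rx":0,"ry":0,"rz":0},{"gripper":1,"x":3.8,"y":2.4,"z":0,"rx":0,"ry":0,"rz":0},{"gripper":1,"x":0,"y":0,"z":0,"rx":0,"ry":0,"rz":0}]}}

```text
clock: 2.7
position: [635.2, -133.0, 403.7]
tcp_rot: [[0.907, -0.421, 0.003], [-0.421, -0.907, 0.002], [0.002, -0.003, -1.0]]
contact_force: [0.9, -0.3, -0.4]
gripper_width: 85.3
```

```bash
python3 - <<'E'
from h import *
import cv2
s,p,R=st();k=calibration('wrist')
im=camera('wrist');cv2.imwrite('pics/w2.png',im[:,:,::-1])
print(proj(k,np.array([604.5,-203,166])))
for n in['carrier','gate','basket']:print(n,[(r['position'],round(r['conf'],2)) for r in find_in('wrist',n)[:2]])
E
```

```text
t 2.7 p [ 635.19 -132.98  403.66] xang -24.92 z [ 0.  0. -1.] F [ 0.88 -0.27 -0.4 ] M [ 0.02 -0.07  0.05] w 85.3 q6 63.17249194787017
[204.54 350.86]
carrier [([175.0, 324.7], 0.92)]
gate [([182.2, 307.2], 0.52)]
basket [([301.6, 248.2], 0.69)]
```

View pics/w2.png

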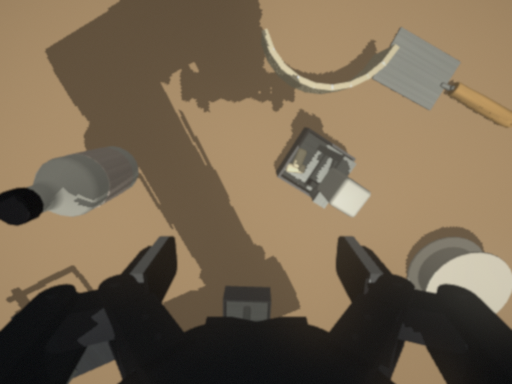

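The handle top is at (196, 350), close to the predicted (204, 351). I'll zoom in on the hook with the hypothetical throat directions overlaid.

```bash
python3 - <<'E'
from h import *
import cv2
k=calibration('wrist')
h=onz(k,(196,350),166);print('handle',h)
im=cv2.imread('pics/w2.png')[115:225,265:385];im=cv2.resize(im,None,fx=5,fy=5,interpolation=cv2.INTER_CUBIC)
im=cv2.convertScaleAbs(im,alpha=1.5,beta=10)
for a,c in((32,(0,0,255)),(122,(0,255,0)),(-58,(255,0,0)),(-148,(0,255,255))):
    for x,z in((26,69),(26,87)):
        r=np.radians(a);q=proj(k,np.array([h[0]+x*np.cos(r),h[1]+x*np.sin(r),z]));cv2.circle(im,(int((q[1]-265)*5),int((q[0]-115)*5)),4,c,-1)
cv2.imwrite('pics/w2z.png',im)
E
```

```text
handle [ 609.75 -200.27  166.  ]
```

View pics/w2z.png

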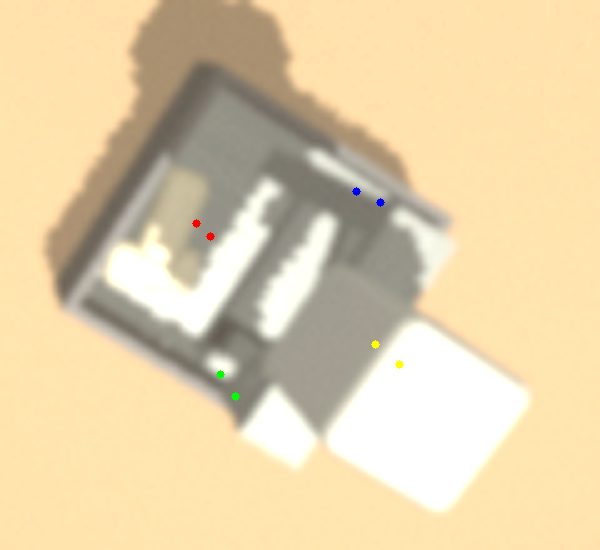

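{"op": "drive_tool", "data": {"moves": [{"gripper":1,"x":1.9,"y":1.2,"z":0,"rx":0,"ry":0,"rz":0},{"gripper":1,"x":1.9,"y":1.2,"z":0,"rx":0,"ry":0,"rz":0},{"gripper":1,"x":0,"y":0,"z":0.9,"rx":0,"ry":0,"rz":-0.145},{"gripper":1,"x":0,"y":0,"z":0.9,"rx":0,"ry":0,"rz":-0.145},{"gripper":1,"x":0,"y":0,"z":0.9,"rx":0,"ry":0,"rz":-0.145},{"gripper":1,"x":0,"y":0,"z":0.9,"rx":0,"ry":0,"rz":-0.145},{"gripper":1,"x":0,"y":0,"z":0.9,"rx":0,"ry":0,"rz":-0.145},{"gripper":1,"x":0,"y":0,"z":0.9,"rx":0,"ry":0,"rz":-0.145},{"gripper":1,"x":0,"y":0,"z":0.9,"rx":0,"ry":0,"rz":-0.145},{"gripper":1,"x":0,"y":0,"z":0,"rx":0,"ry":0,"rz":0}]}}

```text
clock: 3.9
position: [655.2, -150.7, 351.8]
tcp_rot: [[0.807, 0.59, 0.019], [0.59, -0.807, 0.004], [0.018, 0.008, -1.0]]
contact_force: [0.3, 0.2, -0.7]
gripper_width: 85.3
```

```bash
python3 - <<'E'
from h import *
import cv2
s,p,R=st();k=calibration('wrist')
im=camera('wrist')[:,:,::-1].copy();cv2.imwrite('pics/w3.png',im)
print(proj(k,np.array([607,-201.5,166])))
for n in['carrier','gate','throat']:print(n,[(r['position'],round(r['conf'],2)) for r in find_in('wrist',n)[:2]])
im=cv2.convertScaleAbs(im,alpha=1.3,beta=10)[40:300,130:430]
cv2.imwrite('pics/w3z.png',cv2.resize(im,None,fx=2.3,fy=2.3,interpolation=cv2.INTER_CUBIC))
E
```

```text
t 3.9 p [ 655.24 -150.69  351.84] xang 36.17 z [ 0.02  0.   -1.  ] F [ 0.33  0.22 -0.68] M [-0.03  0.08 -0.03] w 85.3 q6 125.94092909036553
[327.57 269.99]
carrier [([258.2, 272.3], 0.77)]
gate []
throat [([255.6, 267.6], 0.67)]
```

View pics/w3z.png

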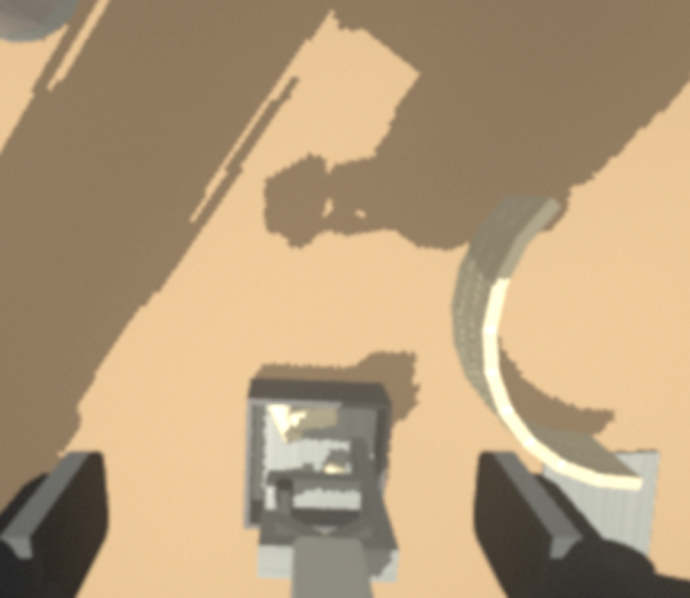

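The lower jaw, with the gate stub on its left side, faces image left. The thick spine is on the right. So the hook opens along tool −y, about 122° in the world, which matches the gate detection.

```bash
python3 - <<'E'
from h import *
togo([606,-202.5,351]); 
E
```

```text
t 4.1 p [ 655.85 -151.78  353.57] xang 35.86 z [ 0.02  0.   -1.  ] F [-0.23 -0.12  0.35] M [0.02 0.08 0.05] w 85.7 q6 125.69945622126738
tool cm [-7.02  1.19  0.13] dist 7.116644211568284
```

{"op": "drive_tool", "data": {"moves": [{"gripper":1,"x":-2.4,"y":0.4,"z":0,"rx":0,"ry":0,"rz":0},{"gripper":1,"x":-2.4,"y":0.4,"z":0,"rx":0,"ry":0,"rz":0},{"gripper":1,"x":-2.2,"y":0.4,"z":0,"rx":0,"ry":0,"rz":0},{"gripper":1,"x":0,"y":0,"z":0,"rx":0.008,"ry":-0.018,"rz":0.058},{"gripper":1,"x":0,"y":0,"z":0,"rx":0,"ry":0,"rz":0}]}}

```text
clock: 4.6
position: [604.6, -203.2, 355.5]
tcp_rot: [[0.849, 0.529, 0.008], [0.529, -0.849, -0.001], [0.006, 0.005, -1.0]]
contact_force: [-0.2, 0.0, 0.0]
gripper_width: 85.1
```

```bash
python3 - <<'E'
from h import *
print(togo([606,-202.5,300]));s,p,R=st();print(R)
E
```

```text
t 4.6 p [ 604.56 -203.24  355.52] xang 31.91 z [ 0.01 -0.   -1.  ] F [-0.24  0.03  0.  ] M [-0.01 -0.   -0.01] w 85.1 q6 126.45612182979524
tool cm [ 0.13 -0.02  5.55] dist 5.554279860748653
[ 0.13 -0.02  5.55]
t 4.6 p [ 604.56 -203.24  355.52] xang 31.91 z [ 0.01 -0.   -1.  ] F [-0.24  0.03  0.  ] M [-0.01 -0.   -0.01] w 85.1 q6 126.45612182979524
[[ 0.85  0.53  0.01]
 [ 0.53 -0.85 -0.  ]
 [ 0.01  0.01 -1.  ]]
```

{"op": "drive_tool", "data": {"moves": [{"gripper":1,"x":0.1,"y":0,"z":1.8,"rx":0.005,"ry":-0.006,"rz":0},{"gripper":1,"x":0,"y":0,"z":1.8,"rx":0,"ry":0,"rz":0},{"gripper":1,"x":0,"y":0,"z":1.8,"rx":0,"ry":0,"rz":0},{"gripper":1,"x":0,"y":0,"z":0.2,"rx":0,"ry":0,"rz":0},{"gripper":1,"x":0,"y":0,"z":0,"rx":0,"ry":0,"rz":0}]}}

```text
clock: 5.1
position: [607.2, -202.1, 301.7]
tcp_rot: [[0.848, 0.53, 0.009], [0.53, -0.848, -0.002], [0.007, 0.006, -1.0]]
contact_force: [0.5, 0.4, 0.2]
gripper_width: 85.0
```

```bash
python3 - <<'E'
from h import *
import cv2
s,p,R=st();print(R[2])
im=camera('wrist')[:,:,::-1].copy()
cv2.imwrite('pics/w4.png',im)
E
```

```text
t 5.1 p [ 607.23 -202.14  301.71] xang 31.98 z [ 0.01 -0.   -1.  ] F [0.47 0.39 0.18] M [-0.02  0.04 -0.02] w 85.0 q6 126.39334861600194
[ 0.01  0.01 -1.  ]
```

View pics/w4.png

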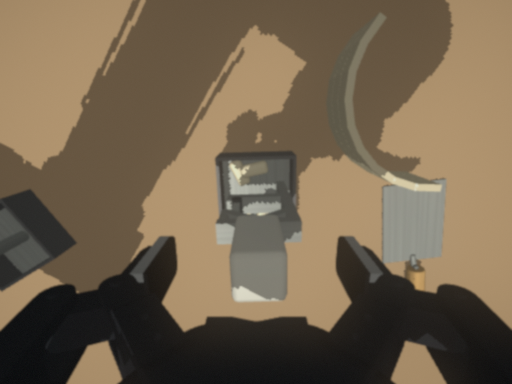

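```bash
python3 - <<'E'
from h import *
s,p,R=st();k=calibration('wrist')
r=np.radians(32)
for c in([607,-202.1],):
  for z in(166,116):
    for a,b in((13,13),(13,-13),(-13,-13),(-13,13)):
        print(z,a,b,proj(k,np.array([c[0]+a*np.cos(r)-b*np.sin(r),c[1]+a*np.sin(r)+b*np.cos(r),z])))
E
```

```text
t 5.15 p [ 607.21 -202.1   301.73] xang 31.97 z [ 0.01 -0.   -1.  ] F [-0.3   0.75 -0.21] M [-0.03  0.03  0.03] w 85.5 q6 126.39269287582108
166 13 13 [254.68 221.67]
166 13 -13 [254.56 281.07]
166 -13 -13 [304.97 279.61]
166 -13 13 [305.14 223.55]
116 13 13 [214.51 231.16]
116 13 -13 [214.46 273.35]
116 -13 -13 [252.49 272.61]
116 -13 13 [252.57 232.13]
```

The handle spans columns 231–288 against a predicted 223–281, so I shift 2 mm along +y and close.

{"op": "drive_tool", "data": {"moves": [{"gripper":1,"x":0,"y":0.2,"z":0,"rx":0.006,"ry":-0.007,"rz":0},{"gripper":0,"x":0,"y":0,"z":0,"rx":0,"ry":0,"rz":0},{"gripper":0,"x":0,"y":0,"z":0,"rx":0,"ry":0,"rz":0},{"gripper":0,"x":0,"y":0,"z":0,"rx":0,"ry":0,"rz":0},{"gripper":0,"x":0,"y":0,"z":0,"rx":0,"ry":0,"rz":0},{"gripper":0,"x":0,"y":0,"z":0,"rx":0,"ry":0,"rz":0},{"gripper":0,"x":0,"y":0,"z":0,"rx":0,"ry":0,"rz":0},{"gripper":0,"x":0,"y":0,"z":0,"rx":0,"ry":0,"rz":0},{"gripper":0,"x":0,"y":0,"z":0,"rx":0,"ry":0,"rz":0}], "squeeze": 60}}

```text
clock: 6.05
position: [609.3, -203.8, 305.4]
tcp_rot: [[0.848, 0.53, 0.005], [0.53, -0.848, -0.001], [0.004, 0.003, -1.0]]
contact_force: [-0.5, 0.5, -0.1]
gripper_width: 25.4
```

```bash
python3 - <<'E'
from h import *
s,p,R=st();print(R)
E
```

```text
t 6.05 p [ 609.31 -203.76  305.38] xang 32.01 z [ 0. -0. -1.] F [-0.53  0.54 -0.14] M [ 0.09 -0.02 -0.02] w 25.4 q6 126.5833009920013
[[ 0.85  0.53  0.  ]
 [ 0.53 -0.85 -0.  ]
 [ 0.    0.   -1.  ]]
```

{"op": "drive_tool", "data": {"moves": [{"gripper":0,"x":0,"y":0,"z":-0.5,"rx":0,"ry":0,"rz":0},{"gripper":0,"x":0,"y":0,"z":-1,"rx":0,"ry":0,"rz":0},{"gripper":0,"x":0,"y":0,"z":-2,"rx":0,"ry":0,"rz":0},{"gripper":0,"x":0,"y":0,"z":-2,"rx":0,"ry":0,"rz":0},{"gripper":0,"x":0,"y":0,"z":-2,"rx":0,"ry":0,"rz":0},{"gripper":0,"x":0,"y":0,"z":-2,"rx":0,"ry":0,"rz":0},{"gripper":0,"x":0,"y":0,"z":-1.5,"rx":0,"ry":0,"rz":0},{"gripper":0,"x":0,"y":0,"z":-0.5,"rx":0,"ry":0,"rz":0},{"gripper":0,"x":0,"y":0,"z":0,"rx":0,"ry":0,"rz":0}]}}

```text
clock: 6.95
position: [607.6, -203.7, 422.4]
tcp_rot: [[0.849, 0.529, -0.007], [0.529, -0.849, 0.004], [-0.004, -0.007, -1.0]]
contact_force: [-0.3, 0.4, -4.5]
gripper_width: 25.5
```

```bash
python3 - <<'E'
from h import *
T=calibration('top')
print('basket',onz(T,(221.9,234.9),25),'bottle',onz(T,(127,216),100))
togo([500,110,420])
E
```

```text
basket [424.39 -21.61  25.  ] bottle [699.37  41.57 100.  ]
t 6.95 p [ 607.6  -203.68  422.43] xang 31.92 z [-0.01  0.   -1.  ] F [-0.33  0.44 -4.5 ] M [-0.04 -0.07  0.08] w 25.5 q6 126.56762780748616
tool cm [  7.45 -32.31   0.43] dist 33.163180559969284
```

{"op": "drive_tool", "data": {"moves": [{"gripper":0,"x":0,"y":0,"z":0,"rx":-0.007,"ry":0.004,"rz":0.122},{"gripper":0,"x":0,"y":0,"z":0,"rx":0,"ry":0,"rz":0.122},{"gripper":0,"x":0,"y":0,"z":0,"rx":0,"ry":0,"rz":0.122},{"gripper":0,"x":0,"y":0,"z":0,"rx":0,"ry":0,"rz":0.122},{"gripper":0,"x":-0.5,"y":-2,"z":0,"rx":0,"ry":0,"rz":0},{"gripper":0,"x":-1,"y":-3,"z":0,"rx":0,"ry":0,"rz":0},{"gripper":0,"x":-1,"y":-4,"z":0,"rx":0,"ry":0,"rz":0},{"gripper":0,"x":-1.1,"y":-4,"z":0,"rx":0,"ry":0,"rz":0},{"gripper":0,"x":-1.1,"y":-4,"z":0,"rx":0,"ry":0,"rz":0},{"gripper":0,"x":-1.1,"y":-4,"z":0,"rx":0,"ry":0,"rz":0},{"gripper":0,"x":-1.1,"y":-4,"z":0,"rx":0,"ry":0,"rz":0},{"gripper":0,"x":-0.9,"y":-3,"z":0,"rx":0,"ry":0,"rz":0},{"gripper":0,"x":-0.5,"y":-2,"z":0,"rx":0,"ry":0,"rz":0},{"gripper":0,"x":0,"y":0,"z":0,"rx":0,"ry":0,"rz":0}]}}

```text
clock: 8.35
position: [503.7, 102.3, 406.5]
tcp_rot: [[0.999, 0.044, -0.03], [0.044, -0.999, 0.003], [-0.03, -0.005, -1.0]]
contact_force: [-0.3, 0.4, -4.6]
gripper_width: 25.2
```

```bash
python3 - <<'E'
from h import *
import cv2
s,p,R=st();print(R)
k=calibration('wrist')
im=camera('wrist')[:,:,::-1].copy();cv2.imwrite('pics/w5.png',im)
b=np.array([507,203,130.]);u=np.array([np.cos(np.radians(4)),np.sin(np.radians(4)),0])
for t in(-55,0,55):print(proj(k,b+t*u))
S=calibration('side');im=camera('side')[:,:,::-1];
for n,q in(('handle top',p+[0,0,-139.4]),):print(n,proj(S,q))
z=np.vstack([cv2.resize(im[160:340,140:340],(600,540),interpolation=cv2.INTER_CUBIC)]);cv2.imwrite('pics/s5.png',z)
E
```

```text
t 8.35 p [503.72 102.29 406.45] xang 2.52 z [-0.03  0.   -1.  ] F [-0.28  0.43 -4.62] M [ 0.01 -0.18  0.07] w 25.2 q6 64.07579010087063
[[ 1.    0.04 -0.03]
 [ 0.04 -1.    0.  ]
 [-0.03 -0.   -1.  ]]
[229.15 157.33]
[175.68 149.32]
[114.59 140.17]
handle top [198.48 240.1 ]
```

View pics/w5.png

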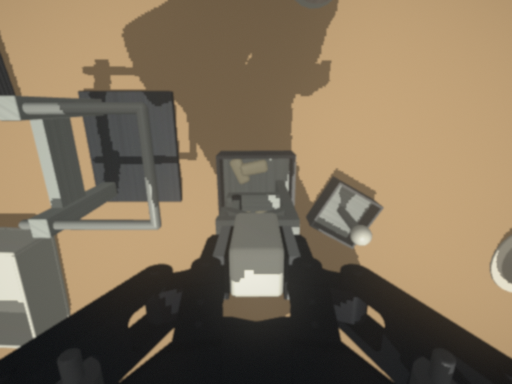

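```bash
python3 - <<'E'
from h import *
k=calibration('wrist');st()
a,b=onz(k,(110,146.5),133),onz(k,(224,155.5),133);print('bar',a,b,np.degrees(np.arctan2(*(a-b)[[1,0]])))
a,b=onz(k,(92,173),10),onz(k,(201,181),10);print('plate',a,b,np.degrees(np.arctan2(*(a-b)[[1,0]])))
a,b=onz(k,(107,25),133),onz(k,(107,140),133);print('arm',a,b,np.degrees(np.arctan2(*(a-b)[[1,0]]))-90)
E
```

```text
t 8.45 p [504.39 100.43 406.62] xang 2.41 z [-0.03  0.   -1.  ] F [ 0.15 -0.58 -2.99] M [-0.07 -0.05 -0.06] w 25.0 q6 64.16043797201934
bar [566.97 197.55 133.  ] [460.   197.34 133.  ] 0.1149536581951346
plate [586.39 210.33  10.  ] [439.41 206.25  10.  ] 1.5885880325054758
arm [564.88 301.54 133.  ] [569.19 202.92 133.  ] 2.4994088114167567
```

```bash
python3 - <<'E'
from h import *
import cv2
def fit(im,rows,c0,c1,f):
    pts=[]
    for r in rows:
        a,b=c0+f*(r-rows[0]),c1+f*(r-rows[0]);g=cv2.GaussianBlur(im,(1,3),0)[r,int(a):int(b)].astype(float)
        g=g-np.percentile(g,30);g[g<0.4*g.max()]=0;pts.append((r,int(a)+(g*np.arange(len(g))).sum()/g.sum()))
    pts=np.array(pts);
    for _ in range(3):
        P=np.polyfit(pts[:,0],pts[:,1],1);e=abs(pts[:,1]-np.polyval(P,pts[:,0]));pts=pts[e<max(1.5*np.median(e),.3)]
    return P,len(pts),np.median(e)
def rep(n,k,P,r0,r1,z):
    a,b=[onz(k,(r,np.polyval(P,r)),z) for r in(r0,r1)];print(n,a,b,np.degrees(np.arctan2(*(a-b)[[1,0]])))
w=cv2.imread('pics/w5.png',0);t=cv2.imread('pics/top0.png',0)
P=fit(w,range(122,190),136,164,.1);print(P);rep('wrist bar',calibration('wrist'),P[0],122,218,133)
P=fit(t,range(173,203),149,162,0);print(P);rep('top bar',calibration('top'),P[0],172,203,133)
# plate edge in both: strongest positive gradient to table
def edge(im,rows,c0,c1):
    d=np.diff(cv2.GaussianBlur(im,(3,3),0).astype(float),axis=1);pts=[]
    for r in rows:
        g=np.clip(d[r,c0:c1],0,None);pts.append((r,c0+.5+(g*np.arange(c1-c0)).sum()/g.sum()))
    p=np.array(pts)
    for _ in range(3):
        P=np.polyfit(p[:,0],p[:,1],1);e=abs(p[:,1]-np.polyval(P,p[:,0]));p=p[e<max(1.5*np.median(e),.3)]
    return P,len(p)
P=edge(w,range(98,195),168,188);print(P);rep('wrist plate',calibration('wrist'),P[0],98,195,10)
P=edge(t,range(178,210),158,166);print(P);rep('top plate',calibration('top'),P[0],178,210,10)
E
```

```text
(array([  0.11, 127.51]), 36, np.float64(0.10874226624514449))
wrist bar [556.74 202.68 133.  ] [466.27 199.76 133.  ] 1.8541891354059226
(array([ -0.01, 156.5 ]), 25, np.float64(0.01001156374664447))
top bar [550.83 205.69 133.  ] [461.5  200.36 133.  ] 3.4104724235280526
(array([  0.09, 164.8 ]), 57)
wrist plate [579.21 209.8   10.  ] [448.62 203.73  10.  ] 2.6623027382124205
(array([ -0.02, 165.18]), 32)
top plate [556.56 212.58  10.  ] [455.95 208.08  10.  ] 2.5614233622071114
```

{"op": "drive_tool", "data": {"moves": [{"gripper":0,"x":0,"y":0,"z":1.2,"rx":-0.005,"ry":0.03,"rz":0},{"gripper":0,"x":0,"y":0,"z":1.3,"rx":0,"ry":0,"rz":0},{"gripper":0,"x":0,"y":0,"z":1.3,"rx":0,"ry":0,"rz":0},{"gripper":0,"x":0,"y":0,"z":1.1,"rx":0,"ry":0,"rz":0},{"gripper":0,"x":0,"y":0,"z":0,"rx":0,"ry":0,"rz":0},{"gripper":0,"x":0,"y":0,"z":0,"rx":0,"ry":0,"rz":0}]}}

```text
clock: 9.05
position: [505.2, 95.1, 354.4]
tcp_rot: [[0.999, 0.036, -0.001], [0.036, -0.999, -0.005], [-0.001, 0.005, -1.0]]
contact_force: [0.6, 0.4, -3.9]
gripper_width: 25.6
```

```bash
python3 - <<'E'
from h import *
s,p,R=st();print(R)
togo([505,155,357.4])
E
```

```text
t 9.05 p [505.17  95.1  354.43] xang 2.05 z [-0. -0. -1.] F [ 0.63  0.36 -3.9 ] M [-0.   -0.05  0.01] w 25.6 q6 63.7466689910052
[[ 1.    0.04 -0.  ]
 [ 0.04 -1.   -0.  ]
 [-0.    0.   -1.  ]]
t 9.05 p [505.17  95.1  354.43] xang 2.05 z [-0. -0. -1.] F [ 0.63  0.36 -3.9 ] M [-0.   -0.05  0.01] w 25.6 q6 63.7466689910052
tool cm [ 0.2  -5.98 -0.33] dist 5.997030332624423
```

{"op": "drive_tool", "data": {"moves": [{"gripper":0,"x":0,"y":-1,"z":-0.1,"rx":0.005,"ry":0,"rz":-0.01},{"gripper":0,"x":0,"y":-1.5,"z":-0.1,"rx":0,"ry":0,"rz":0},{"gripper":0,"x":0,"y":-1.5,"z":-0.1,"rx":0,"ry":0,"rz":0},{"gripper":0,"x":0,"y":-1.2,"z":0,"rx":0,"ry":0,"rz":0},{"gripper":0,"x":0,"y":-0.5,"z":0,"rx":0,"ry":0,"rz":0},{"gripper":0,"x":0,"y":0,"z":0,"rx":0,"ry":0,"rz":0},{"gripper":0,"x":0,"y":0,"z":0,"rx":0,"ry":0,"rz":0}]}}

```text
clock: 9.75
position: [502.9, 158.5, 359.8]
tcp_rot: [[0.999, 0.048, 0.003], [0.048, -0.999, 0.002], [0.003, -0.002, -1.0]]
contact_force: [0.8, 0.8, -4.3]
gripper_width: 24.9
```

```bash
python3 - <<'E'
from h import *
s,p,R=st();print(R[2])
togo([505,165,357.4])
import cv2
im=camera('side')[:,:,::-1][170:310,160:320];cv2.imwrite('pics/s6.png',cv2.resize(im,None,fx=4,fy=4,interpolation=cv2.INTER_CUBIC))
E
```

```text
t 9.75 p [502.95 158.5  359.85] xang 2.77 z [ 0.  0. -1.] F [ 0.84  0.81 -4.27] M [-0.09 -0.05 -0.02] w 24.9 q6 58.25925249621776
[ 0. -0. -1.]
t 9.75 p [502.95 158.5  359.85] xang 2.77 z [ 0.  0. -1.] F [ 0.84  0.81 -4.27] M [-0.09 -0.05 -0.02] w 24.9 q6 58.25925249621776
tool cm [ 0.24 -0.64  0.25] dist 0.7246158925527469
```

View pics/s6.png

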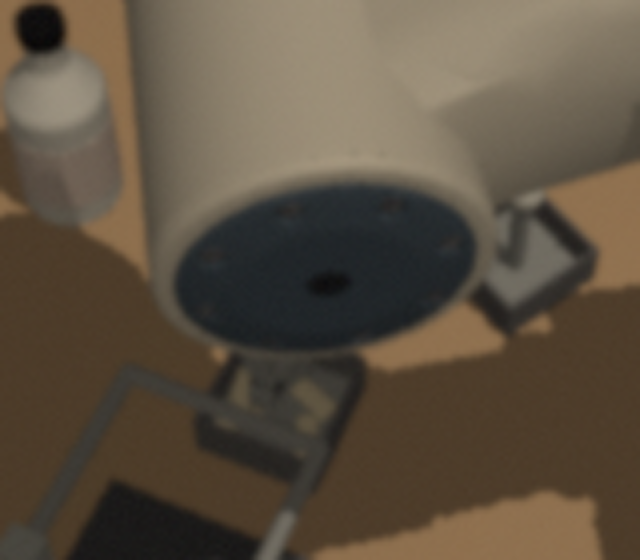

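The arm blocks part of the side view, but the basket is visible just before the bar and roughly centred on it. Next I creep in, watching force.

{"op": "drive_tool", "data": {"moves": [{"gripper":0,"x":0.2,"y":-0.3,"z":0.25,"rx":0,"ry":0,"rz":0},{"gripper":0,"x":0,"y":-0.3,"z":0.05,"rx":0,"ry":0,"rz":0},{"gripper":0,"x":0,"y":-0.3,"z":0,"rx":0,"ry":0,"rz":0},{"gripper":0,"x":0,"y":0,"z":0,"rx":0,"ry":0,"rz":0}]}}

```text
clock: 10.2
position: [504.8, 167.0, 356.4]
tcp_rot: [[0.999, 0.046, 0.002], [0.046, -0.999, 0.002], [0.003, -0.002, -1.0]]
contact_force: [0.2, 0.2, -5.1]
gripper_width: 24.7
```

{"op": "drive_tool", "data": {"moves": [{"gripper":0,"x":0,"y":-0.3,"z":0,"rx":0,"ry":0,"rz":0},{"gripper":0,"x":0,"y":-0.3,"z":0,"rx":0,"ry":0,"rz":0}]}}

```text
clock: 10.4
position: [504.5, 173.0, 356.4]
tcp_rot: [[0.999, 0.046, 0.002], [0.046, -0.999, 0.002], [0.002, -0.002, -1.0]]
contact_force: [-0.0, 0.4, -4.7]
gripper_width: 25.1
```

{"op": "drive_tool", "data": {"moves": [{"gripper":0,"x":0,"y":-0.3,"z":0,"rx":0,"ry":0,"rz":0},{"gripper":0,"x":0,"y":-0.3,"z":0,"rx":0,"ry":0,"rz":0}]}}

```text
clock: 10.6
position: [504.2, 179.4, 356.5]
tcp_rot: [[0.999, 0.046, 0.002], [0.046, -0.999, 0.001], [0.002, -0.001, -1.0]]
contact_force: [-0.2, -3.1, -4.1]
gripper_width: 24.9
```

{"op": "drive_tool", "data": {"moves": [{"gripper":0,"x":0,"y":-0.3,"z":0,"rx":0,"ry":0,"rz":0},{"gripper":0,"x":0,"y":-0.3,"z":0,"rx":0,"ry":0,"rz":0}]}}

```text
clock: 10.8
position: [504.0, 184.7, 356.4]
tcp_rot: [[0.999, 0.046, 0.002], [0.046, -0.999, -0.003], [0.002, 0.003, -1.0]]
contact_force: [0.6, -4.7, -4.7]
gripper_width: 25.1
```

{"op": "drive_tool", "data": {"moves": [{"gripper":0,"x":0,"y":-0.3,"z":0,"rx":0,"ry":0,"rz":0},{"gripper":0,"x":0,"y":-0.3,"z":0,"rx":0,"ry":0,"rz":0}]}}

```text
clock: 11.0
position: [503.7, 189.7, 356.2]
tcp_rot: [[0.999, 0.045, 0.001], [0.045, -0.999, -0.008], [0.0, 0.008, -1.0]]
contact_force: [0.9, -6.4, -6.0]
gripper_width: 25.2
```

{"op": "drive_tool", "data": {"moves": [{"gripper":0,"x":0,"y":-0.3,"z":0,"rx":0.006,"ry":0,"rz":0},{"gripper":0,"x":0,"y":-0.3,"z":0,"rx":0,"ry":0,"rz":0}]}}

```text
clock: 11.2
position: [503.1, 194.6, 355.2]
tcp_rot: [[0.999, 0.045, -0.002], [0.045, -0.999, -0.007], [-0.003, 0.007, -1.0]]
contact_force: [0.6, -5.2, -6.6]
gripper_width: 24.9
```

{"op": "drive_tool", "data": {"moves": [{"gripper":0,"x":0,"y":-0.3,"z":0,"rx":0.003,"ry":0,"rz":0},{"gripper":0,"x":0,"y":-0.3,"z":0,"rx":0,"ry":0,"rz":0}]}}

```text
clock: 11.4
position: [502.4, 200.1, 354.0]
tcp_rot: [[0.999, 0.044, -0.006], [0.044, -0.999, -0.007], [-0.006, 0.007, -1.0]]
contact_force: [-0.1, -4.9, -5.8]
gripper_width: 25.4
```

{"op": "drive_tool", "data": {"moves": [{"gripper":0,"x":0,"y":-0.3,"z":-0.1,"rx":0.005,"ry":0.005,"rz":0},{"gripper":0,"x":0,"y":-0.3,"z":-0.15,"rx":0.002,"ry":0,"rz":0}]}}

```text
clock: 11.6
position: [501.7, 206.6, 355.5]
tcp_rot: [[0.999, 0.044, -0.003], [0.044, -0.999, 0.0], [-0.003, -0.0, -1.0]]
contact_force: [1.0, -2.0, -6.5]
gripper_width: 25.3
```

{"op": "drive_tool", "data": {"moves": [{"gripper":0,"x":0,"y":-0.3,"z":-0.1,"rx":0,"ry":0,"rz":0}]}}

```text
clock: 11.7
position: [501.5, 210.2, 356.5]
tcp_rot: [[0.999, 0.044, -0.003], [0.044, -0.999, 0.001], [-0.003, -0.001, -1.0]]
contact_force: [-0.2, -1.6, -7.4]
gripper_width: 25.4
```

{"op": "drive_tool", "data": {"moves": [{"gripper":0,"x":0,"y":-0.2,"z":-0.05,"rx":0,"ry":0,"rz":0}]}}

```text
clock: 11.8
position: [501.3, 213.1, 357.0]
tcp_rot: [[0.999, 0.044, -0.003], [0.044, -0.999, 0.003], [-0.003, -0.003, -1.0]]
contact_force: [-0.6, -0.6, -6.6]
gripper_width: 25.0
```

{"op": "drive_tool", "data": {"moves": [{"gripper":0,"x":0,"y":-0.15,"z":0,"rx":0,"ry":0,"rz":0}]}}

```text
clock: 11.9
position: [501.4, 215.6, 357.5]
tcp_rot: [[0.999, 0.044, -0.002], [0.044, -0.999, 0.006], [-0.002, -0.006, -1.0]]
contact_force: [1.4, 0.3, -4.1]
gripper_width: 25.0
```

{"op": "drive_tool", "data": {"moves": [{"gripper":0,"x":0,"y":-0.15,"z":0,"rx":0,"ry":0,"rz":0}]}}

```text
clock: 12.0
position: [501.3, 216.8, 357.7]
tcp_rot: [[0.999, 0.045, -0.002], [0.045, -0.999, 0.003], [-0.002, -0.004, -1.0]]
contact_force: [0.6, -8.0, -7.7]
gripper_width: 25.0
```

{"op": "drive_tool", "data": {"moves": [{"gripper":0,"x":0,"y":-0.15,"z":0,"rx":0,"ry":0,"rz":0}]}}

```text
clock: 12.1
position: [501.3, 217.4, 357.6]
tcp_rot: [[0.999, 0.045, -0.002], [0.045, -0.999, 0.0], [-0.002, -0.0, -1.0]]
contact_force: [1.5, -6.9, -8.1]
gripper_width: 25.3
```

Fy fell to about 0 at y = 215.6, so the gate was free. It then rose to 8 N at the spine. Backing off 14.5 mm.

{"op": "drive_tool", "data": {"moves": [{"gripper":0,"x":0.1,"y":0.3,"z":0,"rx":0,"ry":0.002,"rz":0},{"gripper":0,"x":0.1,"y":0.4,"z":0,"rx":0,"ry":0,"rz":0},{"gripper":0,"x":0,"y":0.4,"z":0,"rx":0,"ry":0,"rz":0},{"gripper":0,"x":0,"y":0.3,"z":0,"rx":0,"ry":0,"rz":0},{"gripper":0,"x":0,"y":0,"z":0,"rx":0,"ry":0,"rz":0}]}}

```text
clock: 12.6
position: [504.8, 203.5, 359.7]
tcp_rot: [[0.999, 0.045, 0.005], [0.045, -0.999, 0.005], [0.005, -0.005, -1.0]]
contact_force: [-0.7, -0.9, -4.7]
gripper_width: 25.5
```

```bash
python3 - <<'E'
from h import *
s,p,R=st();print(R[2]);togo([503,201.8,336])
E
```

```text
t 12.6 p [504.77 203.5  359.68] xang 2.58 z [ 0.    0.01 -1.  ] F [-0.67 -0.95 -4.67] M [-0.03  0.04  0.02] w 25.5 q6 54.18474830418879
[ 0. -0. -1.]
t 12.6 p [504.77 203.5  359.68] xang 2.58 z [ 0.    0.01 -1.  ] F [-0.67 -0.95 -4.67] M [-0.03  0.04  0.02] w 25.5 q6 54.18474830418879
tool cm [-0.2   0.17  2.37] dist 2.3806491689931724
```

{"op": "drive_tool", "data": {"moves": [{"gripper":0,"x":0,"y":0.15,"z":0.5,"rx":-0.005,"ry":-0.005,"rz":0},{"gripper":0,"x":0,"y":0,"z":0.6,"rx":0,"ry":0,"rz":0},{"gripper":0,"x":0,"y":0,"z":0.4,"rx":0,"ry":0,"rz":0},{"gripper":0,"x":0,"y":0,"z":0.3,"rx":0,"ry":0,"rz":0}]}}

```text
clock: 13.0
position: [504.9, 202.0, 340.5]
tcp_rot: [[0.999, 0.045, 0.0], [0.045, -0.999, 0.001], [0.0, -0.001, -1.0]]
contact_force: [0.3, 0.6, -4.3]
gripper_width: 25.2
```

{"op": "drive_tool", "data": {"moves": [{"gripper":0,"x":0,"y":0,"z":0.2,"rx":0,"ry":0,"rz":0}]}}

```text
clock: 13.1
position: [504.8, 202.1, 337.9]
tcp_rot: [[0.999, 0.045, -0.001], [0.045, -0.999, 0.0], [-0.0, -0.0, -1.0]]
contact_force: [0.4, 0.2, -3.6]
gripper_width: 25.3
```

{"op": "drive_tool", "data": {"moves": [{"gripper":0,"x":0,"y":0,"z":0.1,"rx":0,"ry":0,"rz":0}]}}

```text
clock: 13.2
position: [504.7, 202.1, 336.5]
tcp_rot: [[0.999, 0.045, -0.001], [0.045, -0.999, -0.0], [-0.001, 0.0, -1.0]]
contact_force: [0.4, 1.0, -4.1]
gripper_width: 25.4
```

{"op": "drive_tool", "data": {"moves": [{"gripper":0,"x":0,"y":0,"z":0.1,"rx":0,"ry":0,"rz":0}]}}

```text
clock: 13.3
position: [504.9, 202.4, 335.9]
tcp_rot: [[0.999, 0.045, 0.0], [0.045, -0.999, 0.001], [0.0, -0.001, -1.0]]
contact_force: [-1.0, 1.0, 1.1]
gripper_width: 25.1
```

{"op": "drive_tool", "data": {"moves": [{"gripper":0,"x":0,"y":0,"z":0.1,"rx":0,"ry":0,"rz":0}]}}

```text
clock: 13.4
position: [505.0, 202.5, 335.8]
tcp_rot: [[0.999, 0.046, 0.001], [0.046, -0.999, 0.001], [0.001, -0.001, -1.0]]
contact_force: [-2.2, 0.0, 3.7]
gripper_width: 25.2
```

Seated at z = 335.9, exactly as predicted. Next I relax the load and open slowly.

{"op": "drive_tool", "data": {"moves": [{"gripper":0,"x":0,"y":0,"z":-0.03,"rx":0,"ry":0,"rz":0},{"gripper":0,"x":0,"y":0,"z":0,"rx":0,"ry":0,"rz":0},{"gripper":0.32,"x":0,"y":0,"z":0,"rx":0,"ry":0,"rz":0},{"gripper":0.34,"x":0,"y":0,"z":0,"rx":0,"ry":0,"rz":0},{"gripper":0.38,"x":0,"y":0,"z":0,"rx":0,"ry":0,"rz":0},{"gripper":0.44,"x":0,"y":0,"z":0,"rx":0,"ry":0,"rz":0},{"gripper":0.55,"x":0,"y":0,"z":0,"rx":0,"ry":0,"rz":0},{"gripper":0.7,"x":0,"y":0,"z":0,"rx":0,"ry":0,"rz":0},{"gripper":0.85,"x":0,"y":0,"z":0,"rx":0,"ry":0,"rz":0},{"gripper":1,"x":0,"y":0,"z":0,"rx":0,"ry":0,"rz":0},{"gripper":1,"x":0,"y":0,"z":0,"rx":0,"ry":0,"rz":0}]}}

```text
clock: 14.5
position: [506.0, 202.5, 338.5]
tcp_rot: [[0.999, 0.046, 0.007], [0.046, -0.999, 0.003], [0.007, -0.002, -1.0]]
contact_force: [0.2, -0.0, -0.1]
gripper_width: 85.7
```

```bash
python3 - <<'E'
from h import *
import cv2
s,p,R=st();k=calibration('wrist')
im=camera('wrist')[:,:,::-1].copy();cv2.imwrite('pics/w7.png',im)
E
```

```text
t 14.5 p [506.05 202.52 338.51] xang 2.64 z [ 0.01  0.   -1.  ] F [ 0.22 -0.01 -0.13] M [-0.01  0.04 -0.  ] w 85.7 q6 54.27889360342524
```

View pics/w7.png

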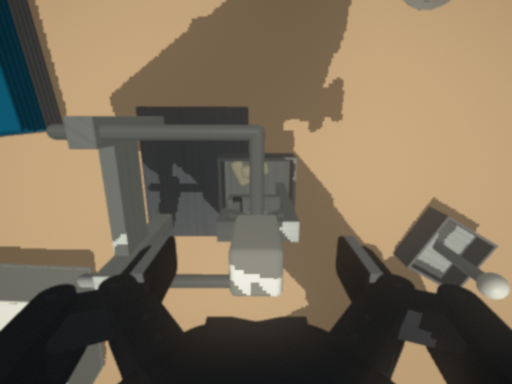

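The carrier hangs with the bar passing under the handle. The handle is centred at column 257, the pads are clear and the force is about zero. Retreating straight up.

{"op": "drive_tool", "data": {"moves": [{"gripper":1,"x":0,"y":0,"z":-0.5,"rx":0,"ry":0,"rz":0},{"gripper":1,"x":0,"y":0,"z":-1,"rx":0,"ry":0,"rz":0},{"gripper":1,"x":0,"y":0,"z":-2,"rx":0,"ry":0,"rz":0},{"gripper":1,"x":0,"y":0,"z":-2,"rx":0,"ry":0,"rz":0},{"gripper":1,"x":0,"y":0,"z":-2,"rx":0,"ry":0,"rz":0},{"gripper":1,"x":0,"y":0,"z":-2,"rx":0,"ry":0,"rz":0},{"gripper":1,"x":0,"y":0,"z":-2,"rx":0,"ry":0,"rz":0},{"gripper":1,"x":-3,"y":3,"z":-1,"rx":0,"ry":0,"rz":0},{"gripper":1,"x":-3,"y":3,"z":0,"rx":0,"ry":0,"rz":0},{"gripper":1,"x":-3,"y":3,"z":0,"rx":0,"ry":0,"rz":0},{"gripper":1,"x":-3,"y":3,"z":0,"rx":0,"ry":0,"rz":0},{"gripper":1,"x":0,"y":0,"z":0,"rx":0,"ry":0,"rz":0},{"gripper":1,"x":0,"y":0,"z":0,"rx":0,"ry":0,"rz":0}]}}

```text
clock: 15.85
position: [386.0, 71.7, 476.8]
tcp_rot: [[0.999, 0.047, 0.017], [0.047, -0.999, 0.005], [0.017, -0.005, -1.0]]
contact_force: [0.4, -0.0, 0.3]
gripper_width: 85.6
```

```bash
python3 - <<'E'
from h import *
import cv2
st();z=[]
for c in('side','top','wrist'):
    im=camera(c)[:,:,::-1]
    r=find_in(c,'carrier');print(c,[(q['position'],round(q['conf'],2)) for q in r[:2]])
    k=calibration(c);q=proj(k,np.array([505,202,100.]));a,b=int(np.clip(q[0]-60,0,264)),int(np.clip(q[1]-60,0,392))
    print(a,b,'handle top exp',proj(k,np.array([505,202,196.5])),'underside',proj(k,np.array([505,202,30.5])))
    z.append(cv2.resize(im[a:a+120,b:b+120].copy(),(266,266),interpolation=cv2.INTER_CUBIC))
top=np.hstack(z)
im=camera('side')[:,:,::-1];bot=cv2.resize(im,(399,300));im=camera('top')[:,:,::-1];bot=np.hstack([bot,cv2.resize(im,(399,300))])
cv2.imwrite('pics/fin.png',np.vstack([top,bot]))
E
```

```text
t 15.85 p [385.98  71.72 476.84] xang 2.68 z [ 0.02  0.01 -1.  ] F [ 0.36 -0.    0.27] M [-0.03  0.05  0.02] w 85.6 q6 58.83765037254506
side [([285.6, 216.8], 0.83)]
219 159 handle top exp [256.82 216.89] underside [294.02 221.01]
top []
129 98 handle top exp [183.94 150.68] underside [193.37 162.89]
wrist [([67.1, 159.9], 0.95)]
12 92 handle top exp [ 54.2 110.4] underside [ 80.63 170.93]
```

View pics/fin.png

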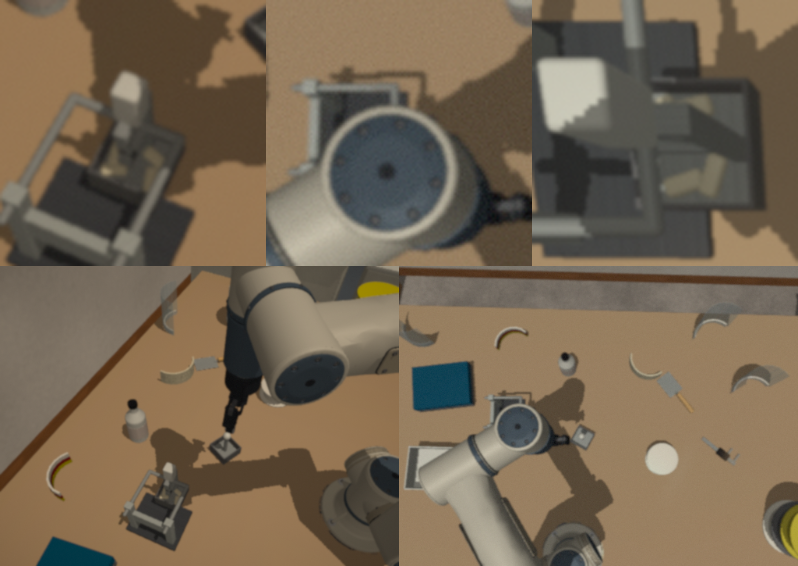

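The handle top sits at about (255, 217) in the side view, against (256.8, 216.9) expected for a level, seated carrier. The bystanders look unmoved and the arm is clear.

```bash
python3 -c "
from station import *
print(close_job())"
```

```text
the job is handed in; nothing more can be done
None
```

The carrier is hooked on the front bar, hanging level and clear of the table. I handed the job in at about 16 s of the 54 s allowed.

- **Pick-up:** I gripped the carrier by the white handle across the hook's opening direction and turned it to the stand's angle, about 2.6°.
- **Hooking:** I pushed in 1.5 to 3 mm steps. The gate resisted with 3 to 6.4 N, then the push force fell to about 0. The spine was then felt at about 8 N.
- **Seating and release:** I backed off about 14 mm and lowered until the bar took the weight. That happened at tool height 335.9 mm, the height predicted for the seat. I then opened slowly and retreated straight up.

**Last checks:**
- **Tool force:** about 0 N after letting go.
- **Level hang:** in the side view the handle top was within about 2 pixels of where a level, seated carrier should show it.
- **Bystanders:** those in view look unmoved.

**Weak or disagreeing:**
- **Gate:** I did not see it shut. That rests on the force drop and on the bar backing off freely.
- **Top camera:** it could not see the carrier at the end, because the arm was in the way.
- **Bar direction:** early camera readings ranged from 0° to 4° before the line fits settled on about 2.6°.

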